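Nudge the test cassette's stage block home in the reading hood

TASK

Take the push rod and nudge the stage block with the test cassette along its guideway into the reading hood until it is fully home against the end stop inside, which cannot be seen and is set somewhere different each time. Feel for the stop and push no harder than you must: the stop is only clamped and must not be shifted. Touch the block with the rod alone; then draw the rod out and lay it down flat on the bench, leaving everything else as it stands.

Things in the scene. Friction and masses are not known exactly. Their poses are not given: they have to be found in the camera images.
- hood: White reading hood for test cassettes, fixed to the bench: dark base plate 266 x 109 mm, 10 mm thick, with an open guideway in front (x = -100 to 0 mm) and a closed housing behind (x = 0 to 166 mm; roof 60 mm above the bench up to x = 60 mm, then 111 mm, black eyepiece to 164 mm). Origin on the bench under the middle of the mouth; x points into the hood along the guideway, z up.
- way_end (a point): Front end of the guideway (hood x = -98 mm), on its floor, which is 10 mm above the bench. The guideway is a straight channel along the hood's x, 73 mm wide (y = -36.5 to +36.5), between aluminium rails 12 mm wide whose tops are 28 mm above the bench. This end is open.
- mouth (a point): Middle of the mouth's lower edge, on the guideway's floor at hood x = 0. The mouth is a slot over the channel, 10 to 44 mm above the bench: the rod goes in, the fingers do not.
- shoe_place (a point): Inside, on the floor at hood x = 52 mm. Around here the -y side of the channel has a sprung plastic shoe that bears on the block's side with about 2 N and presses it against the other rail. The block's drag thereby grows from 1 to 4 N outside to 3 to 7 N inside; that rise is not the stop.
- stop_zone (a point): On the floor at hood x = 123 mm, the middle of the zone in which the end stop may stand (not the stop itself). The stop, a steel block held by a clamp screw, cannot be seen: the stage block's front face meets it somewhere between hood x = 102 and 145 mm. It slips when pressed with more than about 12 N beyond the drag of the block; it does not give before that.
- block_start (a point): A fixed point of the guideway (hood x = -75 mm, 14 mm above its floor), near the stage block's rear face at the start, give or take 15 mm; the block's own pose is not reported. Block: aluminium, 80 mm long, 70 wide, 28 high, 0.34 to 0.55 kg, white test cassette let into its top; loose in the channel. Push at the dark round button in the middle of its flat rear face, 14 mm above the floor.
- push_rod: Push rod lying on the bench, 160 mm long, 0.15 kg: a grey handle 70 mm long, 18 mm wide and 20 mm high (x = -35 to +35 mm), then a steel rod of 8 mm diameter ending in a white plastic tip of 14 mm diameter at x = +125 mm. Origin under the middle of the handle, on the bench; x points to the tip, z up; the rod's axis is 10 mm above the origin. Grip the handle at its middle, across its 18 mm width.
- rod_tip (a point): Middle of the end face of the push rod's plastic tip.
- milk_bottle_a: Milk sample bottle with white cap, 58 mm diameter, 111 mm high, at the back left: leave alone. Origin under its middle.
- milk_bottle_b: Milk sample bottle with white cap, 58 mm diameter, 112 mm high, at the back left: leave alone. Origin under its middle.
- dropper: Brown dropper bottle, 33 mm diameter, 105 mm high, at the left edge: leave alone. Origin under its middle.
- timer: Small white timer, 58 x 62 x 18 mm, at the right of the push rod: leave alone. Origin under its middle.
- tape_roll: Roll of tan tape lying flat, 58 mm diameter, 19 mm high, at the front right: leave alone. Origin under its middle.
- marker: Marker pen, 131 mm long, 17 mm high, lying at the back, to the left of the hood: leave alone. Origin under its middle.
- bottle_cap: White ribbed bottle cap, 52 mm diameter, 24 mm high, to the left of the hood: leave alone. Origin under its middle.

How it is judged:
By the outcome, as a careful person would: the job done as asked, in the order asked, and still so for the second after the job is handed in, with the robot touching nothing.
It also fails if it takes over 72 s, if anything falls off the work surface, if the arm or the gripper's body presses on something with over 40 N, if the wrist force passes 120 N, or if a joint passes its speed limit or range.

ROBOT

A 6-joint arm with a two-finger parallel gripper is mounted at the origin on a cart in front of the work surface, level with it; the furniture and walls round the work are solid. World frame = base frame: x ahead of the robot, y to its left, z up, the work surface at z = 0. Lengths are in m, angles in rad, forces in N, time in s.
With the tool pointing down it reaches from about 0.275 to 0.875 m from the base axis. Payload 12.5 kg.
Tool frame: the origin (TCP) lies at the very end of the fingers, on their centre line; the grasp point (between the pads) lies 19 mm behind it; z points along the fingers, y is the line along which they close (so a half turn about z gives the same grasp; the last joint's range is limited). The gripper opens to 85 mm and grips with 20 to 120 N. Pads are 22 mm wide; open, the fingers measure 114 mm over their backs; the gripper's body (76 mm by 85 mm) begins 54 mm behind the grasp point. The pads swing forward as they close: fully open they stand 13 mm farther back than shut.
Start: joints at [-1.39, 0.351, 1.652, -0, 1.139, -0.085], TCP at [0.144, -0.531, 0.231] pointing down, gripper open.
Joint ranges: [-2.75, 2.75], [-0.79, 2.1], [0.01, 2.65], [-1.57, 4.71], [0.07, 3.14], [-2.87, 2.87]. Speed limits (rad/s): [2.22, 2.22, 2.79, 3.14, 3.14, 3.14].

INTERFACE

Orientations are given as a 3x3 rotation matrix whose columns are the frame's x, y, z axes.
In Python, from bench import manip gives the robot as it stands. Calls block until the motion is done:
- manip.move_ptp(position, orientation): joint-space move of the TCP to a pose.
- manip.move_l(position, attitude=None, max_speed=0.15): straight line of the TCP; attitude=None keeps the orientation; max_speed is the mean speed in m/s.
- manip.move_j(angles): joint-space move.
- manip.set_gripper(opening, effort=None): opening from 0.0 (shut) to 1.0 (fully open); effort is the grip in N (None keeps the last); returns when the fingers have stopped.
- manip.dwell(seconds).
- manip.inverse_kinematics(position, orientation): joint angles nearest the present ones, or None.
- manip.grab_frame(name): name is "scene" or "top" or "wrist"; returns (picture, depth): 480x640x3 uint8, red, green, blue; 480x640 float32, m along the optical axis (not along the pixel's ray), 0 where there is no reading.
- manip.get_calibration(name): a dict with "camera_matrix" (3x3 intrinsics, pixels), "k1" (the pictures are not rectified: a ray, as slopes to the right and down, at radius r is drawn at 1 + k1 r^2 times it, then the intrinsics apply), "R" (3x3) and "t" (3): a world point X has camera coordinates R X + t. Camera axes: x right, y down, z forward; pixel columns grow to the right and rows downward; lengths in m; the calibration is good to about 2 mm. A picture is of the moment at which its call begins: read the wrist's pose just before it. get_calibration takes no time and is no camera call; for the wrist camera it gives the pose at the moment of the call.
A pose or a line that the arm cannot do raises manip.Unreachable and nothing moves.
- manip.sign_off(): hands the job in; it is judged then, once.
Trained networks look in the newest picture that a camera, given by its name, has taken for a name from the list of things; names that differ only in an ending like _2 or _b are one class to them, and where a whole thing is asked for, a point or a joint stands for the part that bears it (a point fixed in the world has none). Each returns a list of dicts, best first, with "confidence" (0 to 1); they miss things now and then, are a little off and sometimes report something else, mostly with a low value. They report only what shows in the picture. A call takes as long as a camera call.
- manip.look_for(camera, name): "at" ([x, y, z] in m, in world coordinates, good to about 4 mm: the middle of the surface that is visible of it).
Readings, each from a call of its own:
- manip.current_time(): time.
- manip.current_qpos(): joint angles.
- manip.current_joint_vel(): joint speeds.
- manip.current_joint_torque(): joint torques, N m.
- manip.current_ee_pos(): TCP position.
- manip.current_tcp_rot(): TCP orientation.
- manip.current_force(): force on the tool from outside, world axes, zero at the start.
- manip.current_ft_torque(): the same for the moment, N m.
- manip.current_grip_width(): opening from 0.0 (shut) to 1.0 (fully open).
- manip.current_grip_force(): force on a finger pad.
Only numpy, scipy, OpenCV 4.12 (cv2) and the standard library are available. Lean on these libraries where they do the work, as an engineer would, in place of code of your own. Each camera call takes 0.05 s, during which the arm holds its last target. There are 200 camera calls.

## Working session

There is one attempt and no reset: what is moved stays moved. The work goes in short steps, each a Python script; the robot and the scene stay as the last script left them, time stands still between calls to the robot, and variables do not carry over. Pictures are saved under pics/ and viewed, at most 10 in all, crops included, and the job is handed in when it is done.

```bash
mkdir -p pics; ls; python3 - <<'E'
from bench import manip
import cv2,numpy as np
print(manip.current_time())
for c in ("top","scene"):
    p,d=manip.grab_frame(c); cv2.imwrite(f"pics/{c}0.png",p[:,:,::-1]); np.save(f"pics/{c}_d.npy",d)
    for n in ("hood","way_end","mouth","block_start","push_rod","rod_tip","timer","tape_roll"):
        r=manip.look_for(c,n)
        print(c,n,[(np.round(x["at"],3).tolist(),round(x["confidence"],2)) for x in r[:2]])
    k=manip.get_calibration(c); print({a:np.round(b,3).tolist() for a,b in k.items()})
print(manip.current_time())
E
```

```text
pics
0.0
top hood [([0.688, 0.077, 0.062], 0.83)]
top way_end [([0.687, 0.075, 0.06], 0.88)]
top mouth [([0.688, 0.082, 0.06], 0.96)]
top block_start [([0.686, 0.081, 0.063], 0.89)]
top push_rod [([0.421, 0.015, 0.016], 0.77), ([0.685, 0.082, 0.063], 0.51)]
top rod_tip [([0.413, 0.013, 0.02], 0.95), ([0.69, 0.225, 0.022], 0.3)]
top timer [([0.419, -0.231, 0.014], 0.69)]
top tape_roll [([0.393, -0.331, 0.021], 0.98)]
{'camera_matrix': [[476.891, 0.0, 325.995], [0.0, 476.891, 250.283], [0.0, 0.0, 1.0]], 'k1': 0.034, 'R': [[-0.011, -1.0, -0.009], [-0.998, 0.012, -0.069], [0.069, 0.008, -0.998]], 't': [0.026, 0.589, 1.028]}
scene hood [([0.682, 0.092, 0.061], 0.62)]
scene way_end [([0.683, 0.093, 0.056], 0.7)]
scene mouth [([0.681, 0.092, 0.06], 0.61), ([0.78, 0.199, 0.014], 0.53)]
scene block_start [([0.675, 0.092, 0.059], 0.94), ([0.777, 0.202, 0.014], 0.33)]
scene push_rod [([0.417, 0.024, 0.018], 0.92)]
scene rod_tip [([0.413, 0.019, 0.014], 0.95)]
scene timer [([0.412, -0.228, 0.014], 0.56), ([0.78, 0.2, 0.015], 0.16)]
scene tape_roll [([0.403, -0.315, 0.017], 0.67)]
{'camera_matrix': [[458.659, 0.0, 317.874], [0.0, 458.659, 236.536], [0.0, 0.0, 1.0]], 'k1': 0.031, 'R': [[-0.695, -0.719, -0.019], [-0.514, 0.514, -0.686], [0.503, -0.467, -0.727]], 't': [0.388, 0.337, 0.769]}
0.9
```

View pics/top0.png

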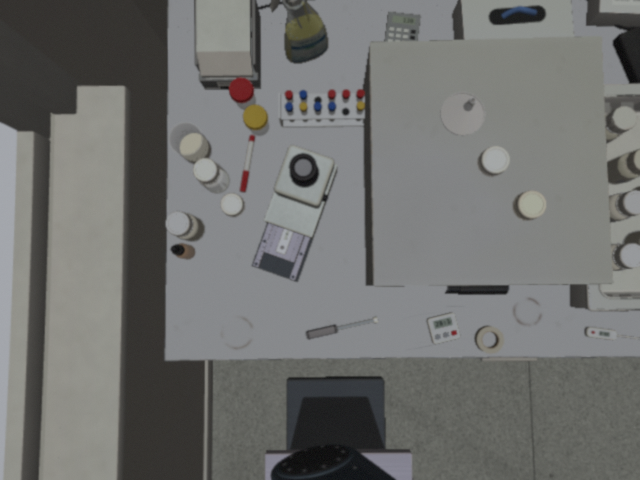

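View pics/scene0.png

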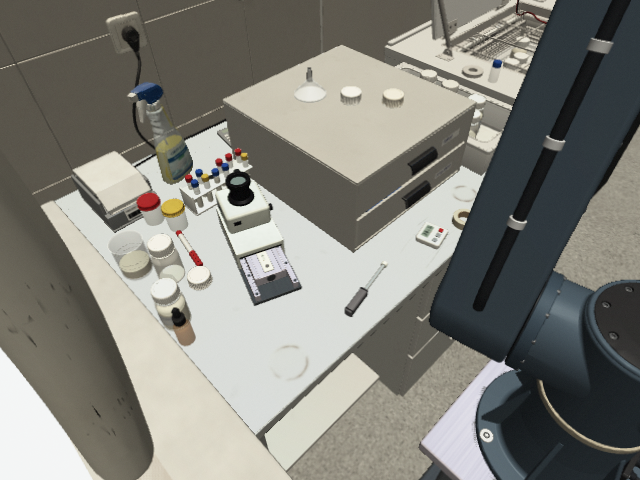

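The top view shows the hood's guideway running from (280,265) at its front end up and right to the housing at (305,165). The rod's handle is at (322,331) and its tip at (375,320), and the lane between rod and hood is clear. The scene view agrees, with the block in the channel near its front end.

```bash
cat >h.py <<'E'
from bench import manip
import cv2,numpy as np
def p2w(c,uv,z):
    K=c["camera_matrix"];R=np.array(c["R"]);t=np.array(c["t"])
    x=cv2.undistortPoints(np.array([[uv]],float),np.array(K,float),np.array([c["k1"],0,0,0,0.]))[0,0]
    # undistortPoints with k1 uses the same r' = r(1+k1 r^2) model
    d=R.T@np.array([x[0],x[1],1]);o=-R.T@t
    return o+d*(z-o[2])/d[2]
def down(yaw):  # tool z down, tool x at yaw
    c,s=np.cos(yaw),np.sin(yaw)
    return np.array([[c,s,0],[s,-c,0],[0,0,-1.]])
def w2p(c,X):
    R=np.array(c["R"]);t=np.array(c["t"]);q=R@np.array(X)+t;x=q[:2]/q[2]
    x=x*(1+c["k1"]*(x@x));return (np.array(c["camera_matrix"])@np.r_[x,1])[:2]
E
python3 - <<'E'
from h import *
np.set_printoptions(precision=4,suppress=True)
c=manip.get_calibration("top")
for n,uv,z in [("handle",(322,331),.02),("tip",(375,320),.012),("way front",(280,264),.028),("mouthroof",(290,215),.06),("eyep",(304,168),.164)]: print(n,p2w(c,uv,z))
w=manip.get_calibration("wrist"); R=np.array(w["R"]);print("wrist cam pos",-R.T@w["t"],"\n",R, w["camera_matrix"]);print(manip.current_ee_pos(),manip.current_tcp_rot())
d=manip.current_tcp_rot();print("cam in tcp",d.T@(-R.T@w["t"]-manip.current_ee_pos()),d.T@R.T)
p,_=manip.grab_frame("top");cv2.imwrite("pics/topcrop.png",cv2.resize(p[140:360,210:410,::-1],None,fx=2.7,fy=2.7,interpolation=cv2.INTER_CUBIC))
for y in (0,-1.57,1.57,3.14):
    print(y,manip.inverse_kinematics([.52,.05,.35],down(y)))
E
```

```text
handle [0.4137 0.0301 0.02  ]
tip [ 0.4356 -0.0861  0.012 ]
way front [0.5599 0.1199 0.028 ]
mouthroof [0.6626 0.0948 0.06  ]
eyep [0.7379 0.0588 0.164 ]
wrist cam pos [ 0.2132 -0.5121  0.3726] 
 [[ 0.2619 -0.9651 -0.0005]
 [-0.9261 -0.2514  0.2811]
 [-0.2714 -0.0732 -0.9597]] [[377.8373   0.     327.3506]
 [  0.     377.8373 234.4545]
 [  0.       0.       1.    ]]
[ 0.1445 -0.5307  0.2313] [[ 0.9649  0.2627  0.    ]
 [ 0.2627 -0.9649 -0.0001]
 [-0.      0.0001 -1.    ]]
cam in tcp [ 0.0711  0.0001 -0.1413] [[-0.0008 -0.9597 -0.2811]
 [ 1.     -0.0007 -0.0008]
 [ 0.0005 -0.2811  0.9597]]
0 [ 0.0067  0.2018  1.5556 -0.      1.3842  1.5775]
-1.57 None
1.57 [ 0.0067  0.2018  1.5556 -0.      1.3842  0.0075]
3.14 [ 0.0067  0.2018  1.5556 -0.      1.3842 -1.5625]
```

```bash
python3 - <<'E'
from h import *
np.set_printoptions(precision=4,suppress=True)
t=manip.current_time()
manip.move_ptp([.53,.07,.23],down(2.8))
print(manip.current_time()-t,manip.current_qpos())
c=manip.get_calibration("wrist")
p,d=manip.grab_frame("wrist");cv2.imwrite("pics/w1.png",p[:,:,::-1]);np.save("pics/w1d.npy",d)
import pickle;pickle.dump(c,open("c1.pkl","wb"))
for n in ("hood","way_end","mouth","block_start","push_rod","rod_tip"):
    r=manip.look_for("wrist",n)
    print(n,[(np.round(x["at"],3).tolist(),round(x["confidence"],2)) for x in r[:2]])
E
```

```text
2.5250000000000004 [ 0.0431  0.3242  1.6929 -0.0001  1.1244 -1.1847]
hood [([0.651, 0.09, 0.061], 0.96)]
way_end [([0.654, 0.088, 0.061], 0.18)]
mouth [([0.648, 0.087, 0.059], 0.7)]
block_start [([0.654, 0.09, 0.061], 0.82)]
push_rod [([0.415, 0.019, 0.022], 0.92)]
rod_tip [([0.419, 0.015, 0.013], 0.71)]
```

View pics/w1.png

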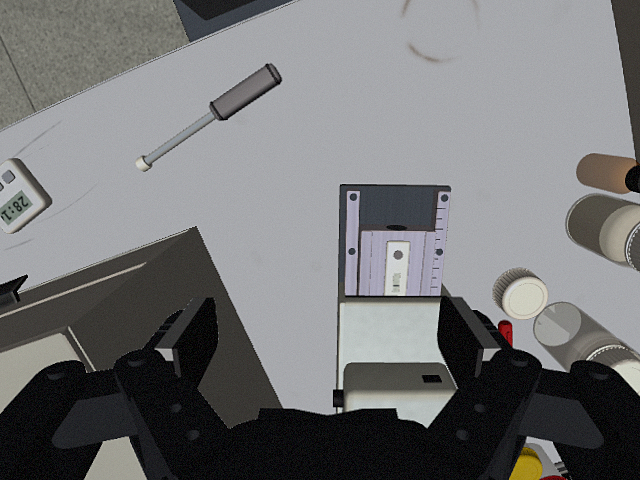

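The wrist view shows the rod's handle end at (273,72), its handle front at (216,112) and its tip at (143,164). The guideway's front edge is at row 185, the rails lie at columns 344–358 and 436–450, the block's rear face is near row 230 with the button at (397,227), and the roof edge is at row 297. I'll zoom in for sharper edges.

```bash
python3 - <<'E'
import cv2,numpy as np
p=cv2.imread("pics/w1.png")
a=cv2.resize(p[175:310,330:462],None,fx=4,fy=4,interpolation=cv2.INTER_CUBIC)
b=cv2.resize(p[55:180,130:290],None,fx=2,fy=2,interpolation=cv2.INTER_CUBIC)
for i in range(0,132,10): cv2.line(a,(i*4,0),(i*4,6),(0,0,255),1)
for i in range(5,135,10): cv2.line(a,(0,i*4),(6,i*4),(0,0,255),1)
cv2.imwrite("pics/w1crop.png",a)
g=cv2.cvtColor(p,6)
for r in (195,210,225): print(r,g[r,336:362].tolist(),g[r,430:456].tolist())
for c in (370,385,410,425): print(c,g[180:190,c].tolist(),g[222:238,c].tolist(),g[290:304,c].tolist())
E
```

```text
195 [171, 173, 170, 79, 51, 68, 66, 63, 61, 54, 77, 176, 175, 166, 76, 46, 59, 65, 63, 52, 86, 183, 175, 156, 42, 64] [64, 63, 65, 54, 52, 60, 54, 34, 147, 170, 171, 147, 93, 67, 45, 67, 61, 129, 176, 170, 145, 171, 171, 168, 170, 170]
210 [167, 174, 174, 47, 60, 67, 67, 66, 65, 54, 67, 171, 175, 170, 171, 170, 165, 163, 159, 166, 170, 177, 155, 29, 60, 65] [69, 65, 55, 58, 61, 56, 60, 162, 175, 170, 170, 171, 166, 166, 163, 160, 161, 165, 151, 152, 168, 167, 165, 166, 169, 166]
225 [168, 172, 172, 13, 63, 68, 64, 70, 60, 59, 115, 168, 172, 172, 170, 168, 165, 160, 158, 162, 169, 178, 153, 49, 58, 58] [58, 58, 55, 58, 55, 113, 156, 167, 169, 167, 162, 163, 165, 159, 163, 166, 168, 141, 168, 169, 169, 172, 169, 165, 169, 167]
370 [171, 169, 169, 189, 54, 15, 60, 73, 68, 71] [65, 66, 67, 64, 66, 62, 62, 61, 92, 139, 175, 169, 167, 165, 165, 165] [171, 173, 174, 175, 177, 127, 0, 41, 76, 73, 81, 90, 125, 158]
385 [165, 169, 170, 185, 100, 25, 59, 63, 63, 61] [59, 66, 57, 60, 60, 62, 69, 56, 84, 175, 167, 167, 169, 163, 163, 163] [192, 192, 198, 201, 199, 146, 0, 37, 71, 72, 81, 91, 123, 154]
410 [167, 171, 167, 173, 145, 48, 53, 64, 64, 69] [65, 68, 65, 61, 62, 62, 63, 64, 57, 170, 165, 166, 171, 170, 173, 168] [166, 166, 165, 169, 176, 157, 0, 43, 78, 76, 81, 85, 120, 159]
425 [169, 164, 168, 176, 149, 59, 47, 60, 67, 66] [66, 71, 63, 61, 61, 67, 63, 61, 52, 162, 125, 133, 138, 117, 126, 139] [158, 154, 158, 156, 168, 139, 0, 32, 73, 80, 79, 89, 116, 153]
```

View pics/w1crop.png

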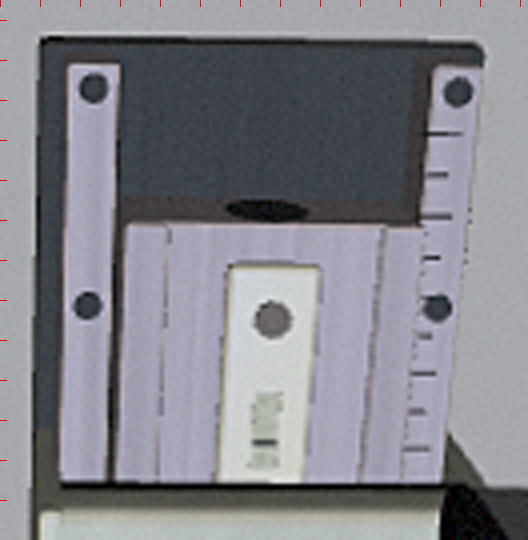

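The zoom shows the rail inner edges at columns 359.8 and 437.5 (row 195), narrowing to 357 and 430.5 (row 295). The block's rear top edge is at row 230.5, and its button is at about (397,227).

```bash
python3 - <<'E'
from h import *
import pickle;c=pickle.load(open("c1.pkl","rb"));np.set_printoptions(precision=4,suppress=True)
P=lambda u,v,z:p2w(c,(u,v),z)[:2]
li=[P(359.8,195,.028),P(357,295,.028)];ri=[P(437.5,195,.028),P(430.7,295,.028)]
lo=[P(346.8,195,.028),P(345,295,.028)];ro=[P(450.3,195,.028),P(441.2,295,.028)]
for s in (li,ri,lo,ro): d=s[1]-s[0];print(s,np.degrees(np.arctan2(d[1],d[0])))
dirs=[(s[1]-s[0])/np.linalg.norm(s[1]-s[0]) for s in (li,ri,lo,ro)];u=np.mean(dirs,0);u/=np.linalg.norm(u);n=np.array([-u[1],u[0]])
print("axis",np.degrees(np.arctan2(u[1],u[0])),"perp",[s@n for q in (li,ri,lo,ro) for s in q])
m=np.mean([s@n for q in (li,ri,lo,ro) for s in q])
for nm,q,x in [("base front",P(395,184.7,.010),-100),("rail front",P(400,191,.028),-98),("lip44",P(400,295.7,.044),0),("roof",P(380,302,.060),0),("block rear top",P(400,230.5,.038),None),("button",P(397,227,.024),None)]:
    print(nm,q,"along",q@u,"perp",q@n-m, "origin est",None if x is None else q@u-x/1e3)
h=[P(246,93,.02),P(273.5,73,.012),P(143.5,164,.010),P(215,113,.015)]
print("rod",h)
a=h[1];b=h[2];r=(b-a)/np.linalg.norm(b-a);print(np.linalg.norm(b-a),np.degrees(np.arctan2(r[1],r[0])))
# check from depth: handle blob
d=np.load("pics/w1d.npy");C=c;R=np.array(c["R"]);K=np.array(c["camera_matrix"])
vv,uu=np.mgrid[50:190:1,120:300:1];z=d[50:190,120:300]
x=cv2.undistortPoints(np.stack([uu.ravel(),vv.ravel()],1).astype(float)[:,None],K,np.array([c["k1"],0,0,0,0.]))[:,0]
X=(np.c_[x*z.ravel()[:,None],z.ravel()]-c["t"])@R
X=X[z.ravel()>0]; s=X[(X[:,2]>.0135)&(X[:,2]<.05)&(X[:,1]>-.03)&(X[:,0]>.33)]
rect=cv2.minAreaRect(s[:,:2].astype(np.float32));print(len(s),rect,np.median(s[:,2]),s[:,:2].mean(0))
E
```

```text
[array([0.5318, 0.1003]), array([0.6264, 0.066 ])] -19.87900824831151
[array([0.5558, 0.1681]), array([0.6516, 0.1355])] -18.795987914208716
[array([0.5277, 0.089 ]), array([0.6224, 0.0548])] -19.874358047159465
[array([0.5598, 0.1794]), array([0.6553, 0.1455])] -19.562094294394917
axis -19.52786602371642 perp [np.float64(0.2722563312503753), np.float64(0.2716393149839295), np.float64(0.3442489493412192), np.float64(0.3455414269011188), np.float64(0.26029096976403543), np.float64(0.25968230633710826), np.float64(0.35623883453487815), np.float64(0.3561783206069774)]
base front [0.5372 0.1358] along 0.46094933427565693 perp -0.000703136049638009 origin est 0.560949334275657
rail front [0.5406 0.1363] along 0.46396280546159474 perp 0.00092687327080343 origin est 0.5619628054615947
lip44 [0.6334 0.1056] along 0.5616788559876317 perp 0.0030387641218715955 origin est 0.5616788559876317
roof [0.6249 0.0861] along 0.5601675515326162 perp -0.01825434400265369 origin est 0.5601675515326162
block rear top [0.5735 0.1245] along 0.49886404251033123 perp 0.0008079221958246507 origin est None
button [0.5738 0.1241] along 0.4993432747379693 perp 0.0005530042738451924 origin est None
rod [array([0.4128, 0.0349]), array([0.4044, 0.0632]), array([ 0.4363, -0.0849]), array([0.4182, 0.0008])]
0.15151956191549074 -77.8478993997872
1636 ((0.41352272033691406, 0.01948872208595276), (0.01887812279164791, 0.09773540496826172), 11.900510787963867) 0.01831787732848423 [0.4109 0.0336]
```

```bash
cat >>h.py <<'E'
YAW=np.radians(-19.6);U=np.array([np.cos(YAW),np.sin(YAW)]);N=np.array([-U[1],U[0]])
ORG=.561*U+.3082*N
def hood(x,y,z): return np.r_[ORG+x*U+y*N,z]
DH=down(YAW+np.pi)
E
python3 - <<'E'
from h import *
np.set_printoptions(precision=4,suppress=True)
D=down(np.radians(-78+180));g=[.4115,.036]
manip.set_gripper(.6,60)
manip.move_ptp([*g,.07],D);manip.move_l([*g,.003],max_speed=.08)
print("F",manip.current_force())
manip.set_gripper(0,60);print(manip.current_grip_width(),manip.current_grip_force(),manip.current_force())
manip.move_l([*g,.09]);print(manip.current_grip_width(),manip.current_force())
manip.move_ptp(hood(-.27,0,.09),DH)
manip.move_l(hood(-.27,0,.0175),max_speed=.08)
print(manip.current_force(),manip.current_ft_torque(),manip.current_time())
import pickle;c=manip.get_calibration("wrist");pickle.dump(c,open("c2.pkl","wb"))
p,d=manip.grab_frame("wrist");np.save("pics/w2d.npy",d);cv2.imwrite("pics/w2.png",p[:,:,::-1])
p,d=manip.grab_frame("top");cv2.imwrite("pics/t2.png",p[:,:,::-1])
for k in (-.098,-.0615): print(w2p(c,hood(k,0,.024)))
print("exp tip",w2p(c,hood(-.27+.125,0,.0245)),manip.current_ee_pos())
E
```

```text
F [ 0.1026 -0.4436 -0.0406]
0.19578688777987935 59.2685866355896 [-1.8957 -0.9883  9.2634]
0.19565458812694184 [-0.466   1.3429 -1.7449]
[-0.137  -0.2493 -2.0656] [-0.0554  0.0238 -0.0016] 9.025
[327.9094 583.8843]
[327.9304 619.4496]
exp tip [327.8776 529.6696] [0.3778 0.1928 0.0179]
```

View pics/w2.png

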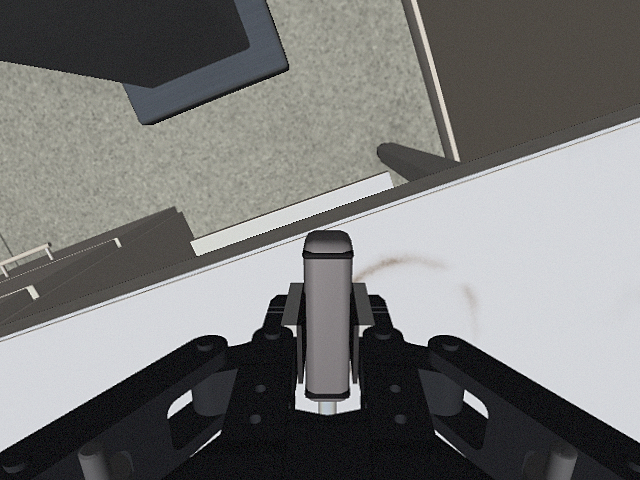

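The wrist view shows the handle held square in the fingers, centred on column 328 from row 240 to row 398. The tip is hidden from here, so I'll check it with the fixed cameras.

```bash
python3 - <<'E'
from h import *
a=manip.grab_frame("scene")[0][:,:,::-1];b=cv2.imread("pics/t2.png")
out=[]
for cn,im in (("scene",a),("top",b)):
    c=manip.get_calibration(cn);q=w2p(c,hood(-.145,0,.0245));q0=np.round(q).astype(int)-[40,35]
    im=cv2.resize(im[q0[1]:q0[1]+75,q0[0]:q0[0]+75],None,fx=5,fy=5,interpolation=cv2.INTER_CUBIC)
    for P,col in ((hood(-.145,0,.0245),(0,0,255)),(hood(-.0615,0,.024),(0,255,0)),(hood(-.098,.0365,.028),(255,0,0)),(hood(-.098,-.0365,.028),(255,0,0))):
        k=(w2p(c,P)-q0+.5)*5; cv2.drawMarker(im,tuple(int(v) for v in k),col,cv2.MARKER_CROSS,12,1)
    out.append(im)
cv2.imwrite("pics/tip.png",np.hstack(out))
E
```

```text
(no output)
```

View pics/tip.png

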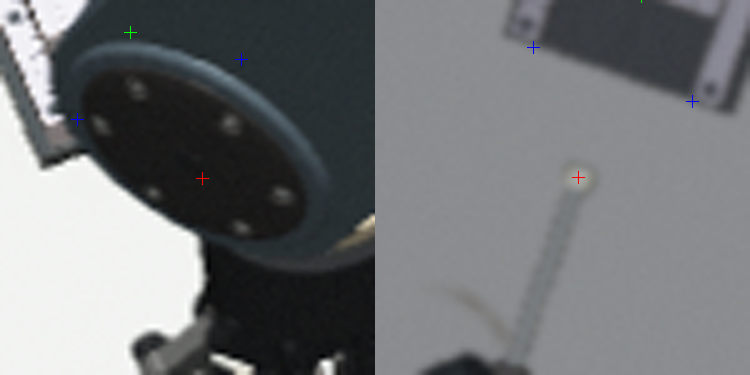

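```bash
cat >>h.py <<'E'
Z=.0170
def fa(n=3):
    return np.mean([manip.current_force()[:2]@U for _ in range(n)])
E
python3 - <<'E'
from h import *
manip.move_l(hood(-.20,0,Z),max_speed=.08)
f0=fa();print("t",manip.current_time(),"f0",f0,[round(fa(1),3) for _ in range(4)],manip.current_force())
x=-.20;con=None
while x<-.17:
    x+=.002;manip.move_l(hood(x,0,Z),max_speed=.02);f=f0-fa();print(round(x,4),round(f,2),round(manip.current_time(),2))
    if f>.7: con=x;break
if con:
    open("con","w").write(f"{con} {f0}")
    for i in range(3):
        x+=.005;manip.move_l(hood(x,0,Z),max_speed=.02);print(round(x,4),round(f0-fa(),2),manip.current_force().round(2),round(manip.current_time(),2))
E
```

```text
t 10.2 f0 0.15796833907631555 [np.float64(0.158), np.float64(0.158), np.float64(0.158), np.float64(0.158)] [ 0.24478506  0.21652379 -0.78836083]
-0.198 0.49 10.45
-0.196 -0.41 10.7
-0.194 0.62 10.95
-0.192 0.42 11.2
-0.19 -0.25 11.45
-0.188 1.59 11.7
-0.183 0.42 [-0.46 -0.51 -1.55] 12.1
-0.178 1.03 [-0.69  0.63 -1.41] 12.5
-0.173 0.5 [-0.53 -0.46 -1.72] 12.9
```

```bash
cat >>h.py <<'E'
def favg(k=4):
    s=[]
    for _ in range(k): s.append(fa(1));manip.dwell(.02)
    return .0-np.mean(s)
E
python3 - <<'E'
from h import *
x=-.173
while x<-.1115:
    x=min(x+.006,-.111);manip.move_l(hood(x,0,Z),max_speed=.03);f=favg();print(round(x,4),round(f,2),(manip.current_ee_pos()-hood(x,0,Z)).round(4)*1e3,round(manip.current_time(),2))
    if f>9: break
p,_=manip.grab_frame("top");c=manip.get_calibration("top");q=np.round(w2p(c,hood(-.03,0,.03))).astype(int)
cv2.imwrite("pics/t3.png",cv2.resize(p[q[1]-40:q[1]+50,q[0]-50:q[0]+50,::-1],None,fx=5,fy=5,interpolation=cv2.INTER_CUBIC))
E
```

```text
-0.167 1.26 [0.2 0.  0.1] 13.32
-0.161 3.38 [-0.2 -0.  -0. ] 13.73
-0.155 2.28 [ 0. -0.  0.] 14.15
-0.149 2.49 [0.1 0.  0.1] 14.57
-0.143 2.67 [0.1 0.  0.1] 14.98
-0.137 2.2 [0.1 0.  0.1] 15.4
-0.131 2.08 [0.1 0.  0.1] 15.82
-0.125 1.77 [0.1 0.  0. ] 16.23
-0.119 1.98 [0.1 0.  0.1] 16.65
-0.113 1.64 [0.1 0.  0. ] 17.07
-0.111 3.93 [-0.2  0.  -0.1] 17.38
```

View pics/t3.png

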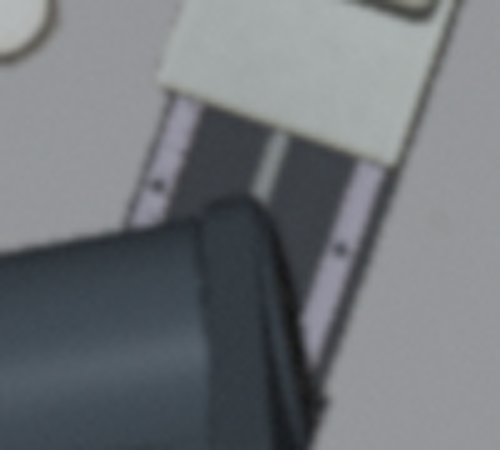

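The block is inside the hood: only the empty channel and the steel rod, entering the mouth at about (275,140), are visible. Next I'll feel for the stop in fine steps.

```bash
python3 - <<'E'
from h import *
x=-.111;L=[];hits=0
while x<-.054 and manip.current_time()<55:
    x+=.0004;manip.move_l(hood(x,0,Z),max_speed=.02);f=favg(2);L.append(f)
    base=np.median(L[-25:-3]) if len(L)>6 else 4
    lag=(hood(x,0,Z)-manip.current_ee_pos())[:2]@U*1e3
    if len(L)%8==0 or f>base+2.5: print(round(x,4),round(f,2),round(base,2),"lag",round(lag,2),round(manip.current_time(),2))
    if f>base+4.5 or f>10.5: break
    if len(L)>20 and min(L[-2:])>base+3: break
print(np.round(L[-10:],2))
manip.dwell(.2);print(favg(6),manip.current_time())
E
```

```text
-0.1078 4.8 5.12 lag 0.31 19.7
-0.1046 4.33 5.03 lag 0.28 21.97
-0.1014 4.99 4.96 lag 0.23 24.23
-0.0982 4.33 4.85 lag 0.25 26.5
-0.095 5.21 4.77 lag 0.22 28.77
-0.0918 4.47 4.9 lag 0.15 31.03
-0.0886 4.15 4.55 lag -0.01 33.3
-0.0854 3.71 4.52 lag 0.02 35.57
-0.0822 3.84 4.49 lag 0.0 37.83
-0.079 4.89 4.5 lag 0.02 40.1
-0.0758 4.92 4.6 lag -0.0 42.37
-0.0726 4.86 4.75 lag 0.0 44.63
-0.0694 4.55 4.66 lag 0.04 46.9
-0.0662 3.02 4.66 lag -0.01 49.17
-0.0642 8.07 4.52 lag 0.85 50.58
-0.0638 10.29 4.52 lag 1.28 50.87
[ 3.96  3.66  3.22  3.02  3.8   3.05  4.72  6.48  8.07 10.29]
10.109163348794064 51.1667
```

The force rose steadily from about 3 to 10 N over four 0.4 mm steps while the arm stopped advancing. That is the stop, with about 6 N on it. Now I'll withdraw and lay the rod down.

```bash
python3 - <<'E'
from h import *
manip.move_l(hood(-.08,0,Z),max_speed=.05)
manip.move_l(hood(-.275,0,Z),max_speed=.15)
print(manip.current_time(),manip.current_force())
manip.move_l(hood(-.275,0,.08),max_speed=.15)
D=down(np.radians(102));g=[.4115,.036]
manip.move_ptp([*g,.06],D);manip.move_l([*g,.008],max_speed=.08)
z=.008
while z>.003:
    z-=.001;manip.move_l([*g,z],max_speed=.03);f=manip.current_force()[2];print(round(z,4),round(f,2))
    if f>3: break
manip.set_gripper(.6);manip.move_l([*g,.12],max_speed=.12)
print(manip.current_time(),manip.current_force())
p,_=manip.grab_frame("wrist");cv2.imwrite("pics/w4.png",p[:,:,::-1])
r=manip.look_for("wrist","push_rod");print(r[:1],manip.current_time())
E
```

```text
53.0917 [ 0.20678005 -0.10071685 -1.85888525]
0.007 -1.98
0.006 -1.14
0.005 -1.67
0.004 -1.61
0.003 13.17
57.9583 [ 0.27098639  0.07539946 -0.19301341]
[{'at': [0.4138, 0.0204, 0.0216], 'confidence': 0.75}] 58.0583
```

View pics/w4.png

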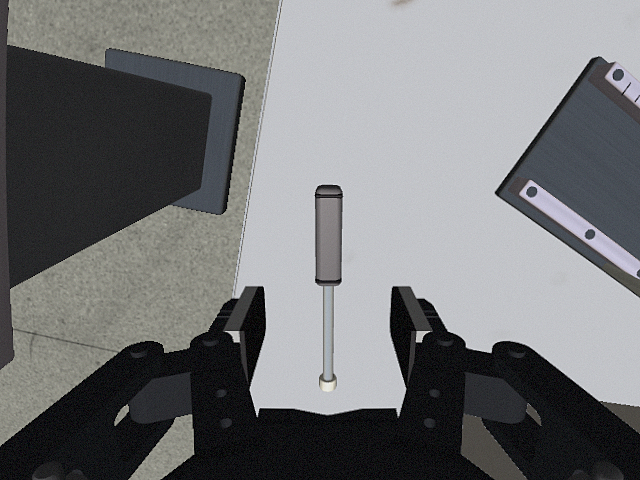

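The wrist view shows the rod lying flat on the bench, handle at (328,235) and tip at (328,382). The fingers are open and clear, and the channel at upper right is empty.

```bash
python3 -c "
from bench import manip
print(manip.sign_off())"
```

```text
the job is handed in; nothing more can be done
None
```

The block was pushed until it met the stop, with about 6 N on the stop beyond the block's drag. The rod was drawn out and laid flat on the bench, and the job was handed in at about 58 s.

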